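File a recipe board in a lever arch binder

ROBOT

A 7-joint arm with a two-finger parallel gripper is mounted at the origin on the work surface. World frame = base frame: x ahead of the robot, y to its left, z up, the work surface at z = 0. Lengths are in mm, angles in rad, forces in N, time in s.
With the tool pointing down it reaches from about 400 to 875 mm from the base axis. Payload 4.4 kg.
Tool frame: the origin (TCP) lies midway between the tips of the shut fingers; the grasp point (between the pads) lies ctrl.grip_depth behind it (ctrl.grip_depth is the distance from the TCP to the grasp point, in mm); z points along the fingers, y is the line along which they close (so a half turn about z gives the same grasp; the last joint's range is limited). The gripper opens to 85 mm and grips with 20 to 120 N. Pads are 22 mm wide; open, the fingers measure 114 mm over their backs; the gripper's body (76 mm by 85 mm) begins 54 mm behind the grasp point. The pads swing forward as they close: fully open they stand 13 mm farther back than shut.
Start: joints at [1.243, 0.628, 0.038, 1.517, -0.027, 0.996, -0.02], TCP at [168.26, -627.858, 231.313] pointing down, gripper open.
Joint ranges: [-3.06, 3.06], [-0.37, 2.12], [-1.25, 1.32], [0.18, 2.47], [-1.1, 4.24], [0.23, 1.98], [-2.94, 2.94]. Speed limits (rad/s): [2.57, 2.57, 3.14, 3.14, 3.14, 3.14, 3.14].

INTERFACE

Orientations are given as [roll, pitch, yaw] about the fixed x, y, z axes, in that order (R = Rz(yaw) Ry(pitch) Rx(roll)).
In Python, from cell import ctrl gives the robot as it stands.
- The arm moves only by the tool carry_out, never from a script. Its argument "deltas" is one flat list of numbers, 7 for each row, row after row: the turn, a rotation vector about the tool's x, y, z in degrees, then the shift along the tool's x, y, z in m, then the closure, from -1 (fully open) to 1 (shut). In form: [wx, wy, wz, dx, dy, dz, claw, wx, wy, wz, dx, dy, dz, claw, ...]. A call has 1 to 12 rows; each row shifts and turns the commanded pose from where the row before left it, along the tool's axes as they then stand; what a row does not reach is not made up. A row lasts 1/8 s, in which the tool goes at most 62.5 mm and 10.7 degrees, less where a joint would pass 70% of its speed; a pose out of reach is approached as far as the arm can. A call with a gripper value outside its range is refused whole. The fingers move at their own pace and stop on an object; the grip force is fixed at half the most. Time passes only in rows, so rows that do not move let the fingers close. It gives the time, the measured TCP pose, the force, the opening and the grip force at its end, in the units of the state.
- ctrl.read_state(): the state, without advancing time (a new reading comes with each control period).
- ctrl.get_image(name): name is "scene" or "top"; returns the picture (400x640x3 uint8, red, green, blue); there is no depth.
- ctrl.calibration(name): a dict with "mtx" (3x3 intrinsics, pixels), "distortion" ([k1, k2, p1, p2, k3] as OpenCV has them; the pictures are not rectified), "R" (3x3) and "t" (3): a world point X has camera coordinates R X + t. Camera axes: x right, y down, z forward; pixel columns grow to the right and rows downward; lengths in mm; the calibration is good to about 2 mm. A picture is of the moment at which its call begins. calibration takes no time and is no camera call.
- ctrl.finish_job(): hands the job in; it is judged then, once.
The state is a dict: "clock": time; "qpos": joint angles; "qd": joint speeds; "tau": joint torques, N m; "eef_pos": TCP position; "tool_rot": TCP orientation; "force": force on the tool from outside, world axes, zero at the start; "torque": the same for the moment, N m; "width": finger opening in mm; "gripper_force": force on a finger pad.
Only numpy, scipy, OpenCV 4.12 (cv2) and the standard library are available. Lean on these libraries where they do the work, as an engineer would, in place of code of your own. Each camera call takes 0.05 s, during which the arm holds its last target. There are 200 camera calls.

TASK

Lift the binder's lever all the way up so that its rings spring open, put the recipe board with the blue clip onto the two ring posts so that it lies flat on the pages, let go of it, then press the lever fully down again so that the rings close over the board. Work gently by feel: do not force the board or the lever, and leave the other things on the table as they are.

Things in the scene. Friction and masses are not known exactly. Their poses are not given: they have to be found in the camera images.
- binder: Green lever arch binder lying open, fixed. Frame: x across it, away from robot, y along the row of two ring posts, z up; origin on the table at the middle of the nominal post row. Pages 165 mm (x -155 to +10) by 210 mm, flat top at z = 11 mm. Front cover, 3 mm thick, lies at x = 95 to 220 mm under the lever. Rings, 5 mm wire, up to 51 mm high, hinge at x = 30, z = 12 mm and swing away to +x.
- post_row (a point): Middle of the NOMINAL post row at tip height (binder 0, 0, 40 mm). Two steel posts, 6 mm thick, last 2 mm slightly tapered, stand through the pages 40 mm either side along binder y. The mechanism sits in a slotted plate: posts, rings and lever together are clamped somewhere within 14 mm either way along y of nominal (none in x), not shown by any pose; it will not slide when pushed.
- lever (a joint): Lever angle, rad: 0 = down (rings closed), 1.25 = fully up (rings open), stops at both ends. Over-centre spring: raising takes about 5 N at the barrel, falling to nothing at 0.5 rad, above which it springs up by itself and holds with about 5 N at the top; pressing down takes that force, falling to nothing at 0.5 rad, below which it snaps down by itself.
- lever_hinge (a point): NOMINAL middle of the lever's hinge line (along y), binder (45, 0, 18) mm; the lever shares the unknown shift along y. Steel bail 28 mm wide, black barrel at its free end: 16 mm diameter, 28 mm long along y, flat ends, centre 86 mm from the hinge line, at (130, 0, 32) mm when down, (59, 0, 103) mm when up; can be pinched across its ends from above, turning between the pads.
- bail (a joint): Bending of the lever's wire bail between hinge and barrel, rad, 0 = unloaded, + when the barrel is pulled up, - when pressed down; about 0.0014 rad per newton at the barrel, in or against the lever's swing. It would be bent for good at about 18 N (0.026 rad).
- rings (a joint): Angle of the two ring arches, rad: 0 = closed on the post tips, 1.0 = fully open; always 0.8 times the lever angle.
- board: Stiff white board with BLUE clip, loose, 110 (x) by 130 (y) by 5 mm, 0.08 to 0.15 kg. Origin: centre of underside, z up. Clip: upright block on top, centre (-10, 0), 14 mm thick along x, 44 mm along y, z 5 to 35 mm (rod on top to 40 mm); pinch it across 14 mm. Filed, its +x lies along binder +x, origin 42 mm to the binder's -x side of the posts, underside 11 mm above the table.
- board_holes (a point): Midway between the board's two through holes (8.5 mm diameter, at board (42, -40) and (42, +40) mm), at its underside; axes as the board's.
- decoy: Same kind of board but with a RED clip, loose; not to be touched.
- mug: Blue mug, 80 mm wide, 95 mm tall; origin at the centre of its underside. Bystander.
- spice: Amber spice jar with red cap, 44 mm wide, 100 mm tall; origin at the centre of its underside. Bystander.
- soap: White bottle, 66 mm wide, 190 mm tall. Bystander.
- tin: Red food tin, 74 mm wide, 110 mm tall. Bystander.
- bowl: White bowl, 140 mm wide, 60 mm tall. Bystander.
- spatula: Spatula lying on the table at the robot's right. Bystander.
Mind the look-alikes: they are no part of the job. What is shaped like the board but orange is not meant.

How it is judged:
By the outcome, as a careful person would: the job done as asked, in the order asked, and still so for the second after the job is handed in, with the robot touching nothing.
It also fails if it takes over 67 s, if anything falls off the work surface, if the arm or the gripper's body presses on something with over 40 N, if the wrist force passes 120 N, or if a joint passes its speed limit or range.

## Working session

There is one attempt and no reset: what is moved stays moved. The work goes in short steps, Python scripts to look and compute and a tool call to move; the robot and the scene stay as the last step left them, time stands still between calls to the robot, and variables do not carry over. Pictures are saved under pics/ and viewed, at most 13 in all, crops included, and the job is handed in when it is done.

Besides the shell and the picture viewer there is one more tool, called after "Emit:" as name(argument=value, ...) on one line, values as JSON. carry_out: Moves the arm, as the interface text tells. Its arguments: {"type":"object","properties":{"deltas":{"type":"array"}},"required":["deltas"]}

```bash
mkdir -p pics; ls
cat > h.py <<'E'
import numpy as np,cv2
from cell import ctrl
def cal(n):
    c=ctrl.calibration(n); return [np.array(c[k],float) for k in("mtx","distortion","R","t")]
def ray(n,uv):
    K,d,R,t=cal(n); p=cv2.undistortPoints(np.array(uv,float).reshape(-1,1,2),K,d).reshape(-1,2)
    return -R.T@t,(np.c_[p,np.ones(len(p))]@R)
def plane(n,uv,z):
    o,d=ray(n,uv); return o+d*((z-o[2])/d[:,2])[:,None]
def proj(n,X):
    K,d,R,t=cal(n); return cv2.projectPoints(np.array(X,float).reshape(-1,1,3),cv2.Rodrigues(R)[0],t,K,d)[0].reshape(-1,2)
def tri(a,ua,b,ub):
    (o,d),(p,e)=ray(a,ua),ray(b,ub); d=d[0]/np.linalg.norm(d[0]);e=e[0]/np.linalg.norm(e[0])
    s=np.linalg.lstsq(np.c_[d,-e],p-o,rcond=None)[0]; A=o+s[0]*d;B=p+s[1]*e
    return (A+B)/2,np.linalg.norm(A-B)
def shot(n,f):
    im=ctrl.get_image(n); cv2.imwrite(f,im[:,:,::-1]); return im
E
python3 - <<'E'
from h import *
for n in("scene","top"):
    shot(n,f"pics/{n}0.png"); K,d,R,t=cal(n); print(n,K.round(1).tolist(),d,(-R.T@t).round(0),R.round(2).tolist())
print(ctrl.read_state(),ctrl.grip_depth)
E
```

```text
pics
scene [[367.3, 0.0, 319.2], [0.0, 367.3, 201.0], [0.0, 0.0, 1.0]] [0.01305744 0.         0.         0.         0.        ] [1512. -142.  718.] [[0.12, 0.99, -0.01], [0.53, -0.07, -0.85], [-0.84, 0.1, -0.53]]
top [[398.7, 0.0, 320.2], [0.0, 398.7, 192.0], [0.0, 0.0, 1.0]] [-0.01335802  0.          0.          0.          0.        ] [ 384.  -22. 1449.] [[0.01, -1.0, -0.0], [-1.0, -0.01, -0.08], [0.08, 0.01, -1.0]]
{'clock': 0.1, 'qpos': array([ 1.24316817,  0.62925059,  0.03844351,  1.5182419 , -0.02702915,
        0.99627177, -0.0199798 ]), 'qd': array([ 0.00163734, -0.00126716,  0.00036795, -0.00087988,  0.00061799,
        0.00077242,  0.00115434]), 'tau': array([ 3.46168606e-03, -5.64525962e+01,  1.23067170e+00, -1.93972635e+01,
        1.12878784e-02,  5.42296431e-03, -2.17566509e-05]), 'eef_pos': array([ 168.15111439, -627.31879756,  230.4913164 ]), 'tool_rot': array([-3.13993847e+00, -9.59205796e-06,  2.61834098e-01]), 'force': array([0.09639432, 0.12447792, 0.04541555]), 'torque': array([ 0.00518681,  0.02235627, -0.01822574]), 'gripper_force': 0.0, 'width': 85.61517988850842} 18.700000000000003
```

View pics/scene0.png

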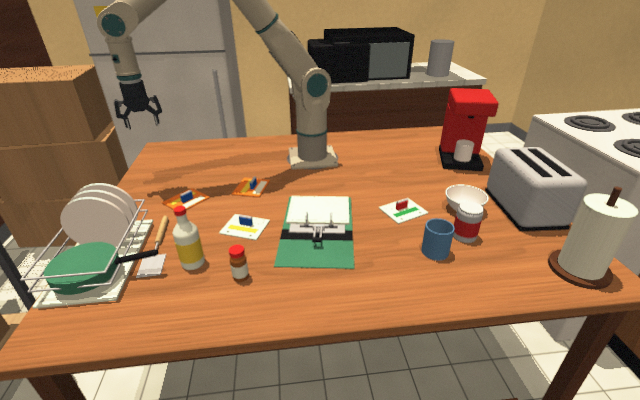

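View pics/top0.png

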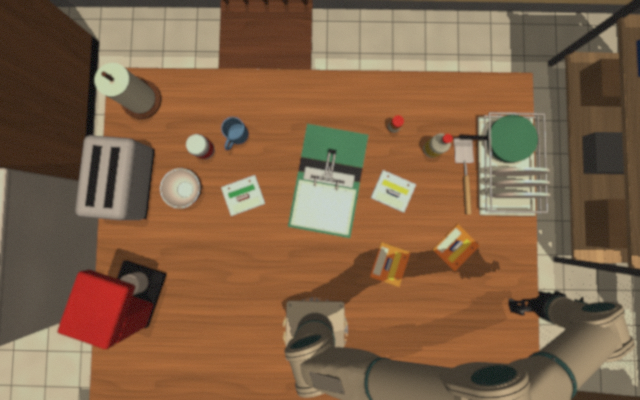

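White-board-with-blue-clip candidates are scene (245,226) / top (394,190). Not wanted: the red-clip board at scene (403,208), and the orange boards with blue clips at scene (187,199) and (252,187). I choose (245,226) and will check it in a crop.

Run:
```python
from h import *
s=np.mean([ctrl.get_image("scene").astype(float) for _ in range(1)],0).astype(np.uint8)
t=ctrl.get_image("top")
a=cv2.resize(s[185:275,210:370],(800,450),interpolation=cv2.INTER_CUBIC)
cv2.imwrite("pics/c1.png",a[:,:,::-1])
b=cv2.resize(t[118:243,280:420],(672,600),interpolation=cv2.INTER_CUBIC)
cv2.imwrite("pics/c2.png",b[:,:,::-1])
```

```text
(no output)
```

View pics/c1.png

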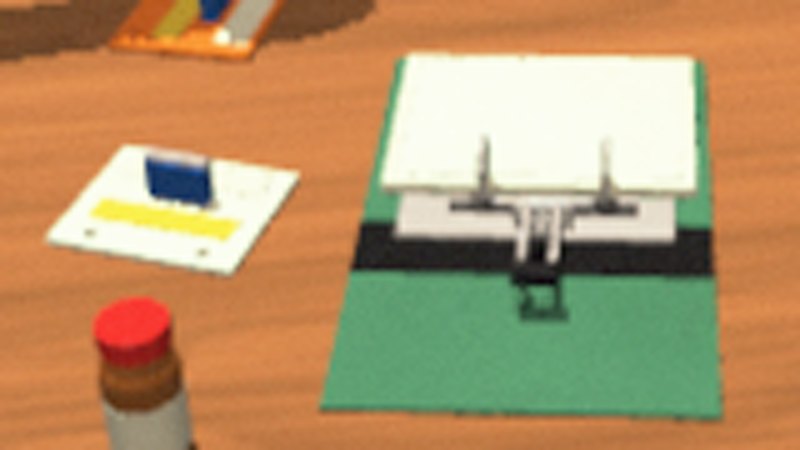

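View pics/c2.png

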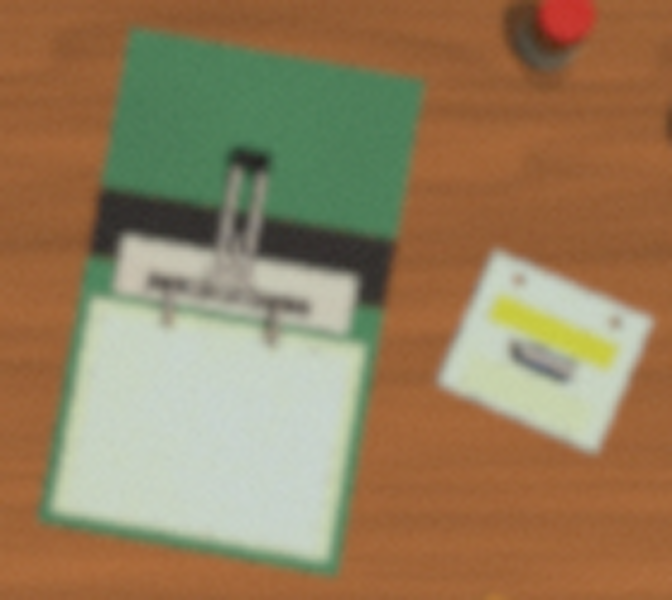

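The crops confirm the white board with the blue clip and yellow stripe, with its holes on the far side (top crop (519,280) and (615,323)). The barrel is at top crop (249,160). Next I measure.

```bash
cat >> h.py <<'E'
def rect(n,im,mask,z,near):
    cs,_=cv2.findContours(mask.astype(np.uint8),cv2.RETR_EXTERNAL,cv2.CHAIN_APPROX_NONE)
    cs=[c for c in cs if cv2.contourArea(c)>50]
    c=min(cs,key=lambda c:np.linalg.norm(cv2.minAreaRect(c)[0]-np.array(near)))
    m=np.zeros(mask.shape,np.uint8); cv2.drawContours(m,[c],-1,1,-1)
    v,u=np.nonzero(m); P=plane(n,np.c_[u,v],z)[:,:2]
    r=cv2.minAreaRect(plane(n,c.reshape(-1,2),z)[:,:2].astype(np.float32))
    return P.mean(0),r,len(u)
E
python3 - <<'E'
from h import *
for n,pb,pp in(("top",(394,190),(322,205)),("scene",(245,227),(319,210))):
    im=ctrl.get_image(n); h=cv2.cvtColor(im,cv2.COLOR_RGB2HSV).astype(int); H,S,V=h[...,0],h[...,1],h[...,2]
    w=(V>150)&((S<70)|((H>22)&(H<35)&(S>90)))
    if n=="top": w=(V>140)&((S<60)|((H>24)&(H<40)))
    bl=(H>100)&(H<130)&(S>90)
    for nm,z,p,mk in(("board",5,pb,w|bl),("pages",11,pp,w)):
        m=cv2.morphologyEx(mk.astype(np.uint8),cv2.MORPH_OPEN,np.ones((2,2)))
        c,r,N=rect(n,im,m,z,p); print(n,nm,c.round(1),np.round(r[0],1),np.round(r[1],1),round(r[2],2),N)
    g=(H>60)&(H<85)&(S>60)&(V>40)
    k=g|w|(V<70)
    x0,x1,y0,y1=(285,375,118,240) if n=="top" else (270,362,190,272)
    m=np.zeros_like(g);m[y0:y1,x0:x1]=k[y0:y1,x0:x1]
    c,r,N=rect(n,im,m,3,((x0+x1)/2,(y0+y1)/2)); print(n,"binder",c.round(1),np.round(r[0],1),np.round(r[1],1),round(r[2],2),N)
    # barrel dark blob
    bx=(325,340,146,156) if n=="top" else (308,326,232,252)
    print(V[bx[2]:bx[3],bx[0]:bx[1]]);
E
```

```text
top board [ 498.  -281.3] [ 498.8 -281.3] [131.7 112.6] 66.71 1108
top pages [455.8 -31.4] [459.4 -32.1] [215.8 219.2] 80.56 3480
top binder [460.9 -27.9] [463.4 -28.3] [219.3 220.6] 80.45 3544
[[127 128 128 128 128 130 131 129 128 131 131 130 130 130 130]
 [129 129 126 122 121 123 123 125 127 127 128 130 129 130 130]
 [128 126 118 107 100 100 104 108 115 117 121 125 128 129 129]
 [125 121 105  87  77  70  77  81  88  96 102 112 125 129 128]
 [125 115  94  72  57  47  51  55  61  65  78 101 121 130 128]
 [123 112  94  74  57  49  43  43  39  51  67  95 120 128 129]
 [126 115  99  89  81  66  55  41  44  52  72 100 121 128 129]
 [125 115 105 109 110  95  73  64  66  73  87 105 121 128 128]
 [124 115 109 123 130 114  98  87  93 105 111 115 123 128 129]
 [124 116 113 128 137 124 109 105 115 127 128 124 127 128 128]]
scene board [ 512.2 -272.3] [ 509.  -271.9] [131.8 114.9] 66.46 808
scene pages [477.7 -25.7] [482.1 -25.9] [212.9 235.8] 80.87 2137
scene binder [563.7 -42.9] [537.4 -38.3] [230. 390.] 80.4 4984
[[144 164 170 166 164 199 228 177  93  95  91 116 180 197 141 192 193 192]
 [ 6
[... 721 characters left out ...]
 89  66 117 156 157 160]
 [159 160 160 160 157 137 102 105 136 156 157 148 122  76 117 160 159 157]
 [160 160 160 159 151 138 121  83 106 148 144 137 121  75 119 162 156 160]
 [161 161 160 161 153 129  96  69  95 138 137 135 120  80 119 160 159 158]
 [161 164 160 157 146 121  70  69  88 109 109 109  97  76 105 142 162 163]
 [164 159 158 157 150 132  82  82  82  76  71  82  82  88  92 115 162 161]
 [161 161 160 161 160 143  96  94  90  92  85  91  93  93  90 120 160 161]
 [162 162 162 162 161 156 135 134 135 132 136 132 132 134 129 142 159 159]
 [161 164 163 165 163 161 161 161 164 160 160 162 162 159 161 158 155 160]
 [163 163 162 165 167 165 163 162 164 161 162 163 160 162 161 160 158 160]]
```

Run:
```python
from h import *
S=lambda x,y:[210+(x+.5)/5-.5,185+(y+.5)/5-.5]
T=lambda x,y:[280+(x+.5)/4.8-.5,118+(y+.5)/4.8-.5]
prs=dict(bA=((125,145),(598,454)),bB=((300,173),(437,382)),bC=((233,273),(495,248)),bD=((47,241),(654,319)),
 cL=((320,410),(425,80)),cR=((721,417),(131,28)),bkR=((703,60),(42,520)),bkL=((400,60),(337,575)),pgR=((690,190),(88,297)),pgL=((383,190),(367,345)))
for k,(s,t) in prs.items():
    X,g=tri("scene",S(*s),"top",T(*t)); print(k,X.round(1),round(g,1),"top plane",plane("top",[T(*t)],5)[0].round(0),"scene",plane("scene",[S(*s)],5)[0].round(0))
st=ctrl.read_state()['eef_pos']; print(proj("scene",st),proj("top",st),proj("top",[[0,0,0],[0,0,100]]),proj("scene",[0,0,0]))
```

```text
bA [ 424.3 -316.     4.9] 4.6 top plane [ 424. -318.    5.] scene [ 425. -314.    5.]
bB [ 477.  -194.9    5.9] 3.7 top plane [ 477. -197.    5.] scene [ 476. -193.    5.]
bC [ 579.6 -238.1    4.6] 4.6 top plane [ 580. -240.    5.] scene [ 581. -236.    5.]
bD [ 527.1 -358.8    3. ] 5.1 top plane [ 527. -361.    5.] scene [ 531. -355.    5.]
cL [ 7.093e+02 -1.855e+02  4.000e-01] 3.3 top plane [ 708. -187.    5.] scene [ 715. -184.    5.]
cR [746.9  40.6   1.3] 3.1 top plane [746.  39.   5.] scene [751.  41.   5.]
bkR [369.4 102.5   4.6] 5.9 top plane [369. 100.   5.] scene [370. 105.   5.]
bkL [ 331.  -120.3    0.7] 5.1 top plane [ 331. -123.    5.] scene [ 338. -118.    5.]
pgR [537.2  65.8   8.8] 4.0 top plane [538.  68.   5.] scene [532.  65.   5.]
pgL [ 504.4 -140.9    5.8] 5.5 top plane [ 504. -144.    5.] scene [ 504. -138.    5.]
[[143.67617025 129.74761563]] [[522.36773881 296.90831749]] [[314.39413121 330.37480926]
 [313.8098291  338.55235159]] [[311.66267037 157.10734907]]
```

```bash
cat >> h.py <<'E'
YB=np.radians(-9.5); O=np.array([511,-36,0.])
def Bw(p,d=0):
    p=np.array(p,float)+[0,d,0]; c,s=np.cos(YB),np.sin(YB)
    return O+np.r_[c*p[0]-s*p[1],s*p[0]+c*p[1],p[2]]
E
python3 - <<'E'
from h import *
def cs(uv): return ((uv-[210,185]+.5)*5-.5).round(0)
def ct(uv): return ((uv-[280,118]+.5)*4.8-.5).round(0)
for nm,p in dict(bar=(130,0,32),barL=(130,14,32),barR=(130,-14,32),barsh=(130,0,3),hinge=(45,0,18),p1=(0,40,40),p2=(0,-40,40),p1b=(0,40,11),p2b=(0,-40,11),c1=(220,110,3),r1=(10,40,51),h1=(30,40,12),h2=(30,-40,12)).items():
    print(nm,*[[cs(proj("scene",Bw(p,d))[0]).tolist(),ct(proj("top",Bw(p,d))[0]).tolist()] for d in (0,10)])
E
```

```text
bar [[525.0, 272.0], [256.0, 161.0]] [[541.0, 273.0], [243.0, 158.0]]
barL [[548.0, 273.0], [238.0, 157.0]] [[564.0, 273.0], [224.0, 155.0]]
barR [[501.0, 272.0], [274.0, 164.0]] [[518.0, 272.0], [261.0, 162.0]]
barsh [[525.0, 310.0], [255.0, 167.0]] [[542.0, 310.0], [242.0, 165.0]]
hinge [[532.0, 208.0], [236.0, 274.0]] [[548.0, 208.0], [222.0, 272.0]]
p1 [[596.0, 142.0], [172.0, 320.0]] [[611.0, 142.0], [159.0, 318.0]]
p2 [[475.0, 140.0], [279.0, 340.0]] [[490.0, 140.0], [265.0, 337.0]]
p1b [[596.0, 178.0], [173.0, 324.0]] [[611.0, 178.0], [160.0, 322.0]]
p2b [[476.0, 176.0], [277.0, 343.0]] [[491.0, 176.0], [264.0, 341.0]]
c1 [[710.0, 415.0], [135.0, 28.0]] [[728.0, 415.0], [122.0, 26.0]]
r1 [[595.0, 136.0], [174.0, 306.0]] [[611.0, 136.0], [161.0, 303.0]]
h1 [[595.0, 203.0], [180.0, 285.0]] [[610.0, 203.0], [167.0, 283.0]]
h2 [[473.0, 201.0], [284.0, 304.0]] [[488.0, 201.0], [271.0, 302.0]]
```

```bash
cat >> h.py <<'E'
def go(target,yawdeg):
    s=ctrl.read_state(); y0=np.degrees(s['tool_rot'][2]); dl=np.array(target)-s['eef_pos']; a=np.radians(yawdeg)
    print("wz",round((y0-yawdeg+180)%360-180,2),"d(tool,m)",(np.array([np.cos(a)*dl[0]+np.sin(a)*dl[1],np.sin(a)*dl[0]-np.cos(a)*dl[1],-dl[2]])/1000).round(4))
    print("t",s['clock'],"F",s['force'].round(2),"M",s['torque'].round(2),"pos",s['eef_pos'].round(1),"rot",np.degrees(s['tool_rot']).round(2),"w",round(s['width'],1))
E
python3 - <<'E'
from h import *
b=Bw((130,0,0),5.5);b[2]=150; print(b); go(b,-9.5)
E
```

```text
[640.12489003 -52.03161795 150.        ]
wz 24.5 d(tool,m) [ 0.3704 -0.6456  0.081 ]
t 0.3 F [ 0.14  0.13 -0.69] M [-0.02  0.03  0.01] pos [ 168.2 -627.7  231. ] rot [-179.97   -0.     15.  ] w 85.6
```

Emit:
carry_out(deltas=[0,0,8,0,0,0,-1,0,0,8,0,0,0,-1,0,0,8.5,0,0,0,-1,0,0,0,0.026,-0.046,0,-1,0,0,0,0.026,-0.046,0,-1,0,0,0,0.026,-0.046,0,-1,0,0,0,0.026,-0.046,0,-1,0,0,0,0.026,-0.046,0,-1,0,0,0,0.026,-0.046,0,-1,0,0,0,0.026,-0.046,0,-1,0,0,0,0.026,-0.046,0,-1,0,0,0,0.026,-0.046,0,-1])

```text
clock: 1.8
eef_pos: [468.5, -256.8, 231.5]
tool_rot: [3.141, -0.001, -0.166]
force: [-0.2, -0.8, 0.2]
width: 85.5
gripper_force: 0.0
```

Run:
```python
from h import *
b=Bw((130,0,0),5.5);b[2]=100; go(b,-9.5)
```

```text
wz -0.0 d(tool,m) [ 0.1355 -0.2303  0.1315]
t 1.8 F [-0.19 -0.82  0.18] M [-0.    0.   -0.03] pos [ 468.5 -256.8  231.5] rot [ 1.7999e+02 -4.0000e-02 -9.5000e+00] w 85.5
```

Emit:
carry_out(deltas=[0,0,0,0.027,-0.046,0.01,-1,0,0,0,0.027,-0.046,0.02,-1,0,0,0,0.027,-0.046,0.03,-1,0,0,0,0.027,-0.046,0.03,-1,0,0,0,0.028,-0.047,0.02,-1,0,0,0,0,0,0.021,-1,0,0,0,0,0,0,-1,0,0,0,0,0,0,-1])

```text
clock: 2.8
eef_pos: [639.7, -54.1, 101.1]
tool_rot: [3.141, -0.001, -0.167]
force: [-0.1, 0.2, 0.4]
width: 85.3
gripper_force: 0.0
```

Run:
```python
from h import *
b=Bw((130,0,0),5.5);b[2]=12; go(b,-9.5)
s=ctrl.get_image("scene");t=ctrl.get_image("top")
a=cv2.resize(s[180:270,270:370],(600,540),interpolation=cv2.INTER_CUBIC)
cv2.imwrite("pics/c3.png",a[:,:,::-1])
```

```text
wz -0.09 d(tool,m) [ 0.0001 -0.0021  0.0891]
t 2.8 F [-0.09  0.21  0.36] M [0.01 0.03 0.03] pos [639.7 -54.1 101.1] rot [ 1.7996e+02 -5.0000e-02 -9.5900e+00] w 85.3
```

View pics/c3.png

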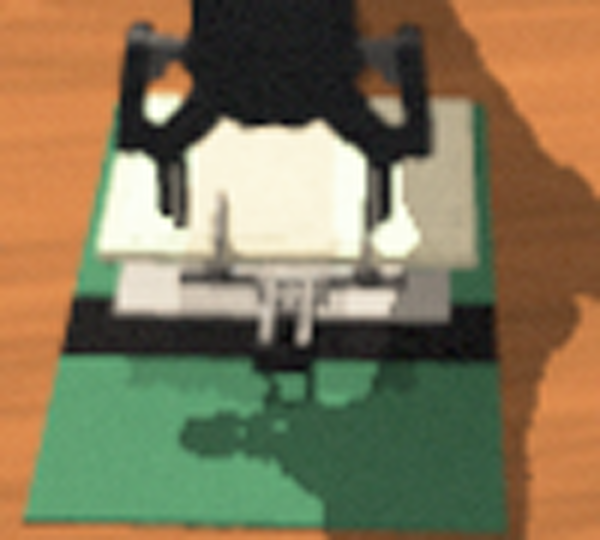

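The picture shows the open gripper above the barrel. The finger middle is at crop x≈275 and the barrel at (285,358), so the tool must go about 4 mm towards binder +y.

Emit:
carry_out(deltas=[0,0,0,0,-0.004,0.025,-1,0,0,0,0,0,0.025,-1,0,0,0,0,0,0.02,-1,0,0,0,0,0,0.01,-1,0,0,0,0,0,0.009,-1,0,0,0,0,0,0,-1,0,0,0,0,0,0,-0.3])

```text
clock: 3.78
eef_pos: [640.8, -48.9, 11.9]
tool_rot: [-3.141, -0.001, -0.166]
force: [-0.1, 0.1, 0.5]
width: 69.9
gripper_force: 0.0
```

Emit:
carry_out(deltas=[0,0,0,0,0,0,0.1,0,0,0,0,0,0,0.2])

```text
clock: 4.03
eef_pos: [640.7, -49.2, 11.8]
tool_rot: [3.141, -0.001, -0.166]
force: [-0.4, -3.8, 0.7]
width: 34.2
gripper_force: 2.4
```

Emit:
carry_out(deltas=[0,0,0,0,0,0,0.3,0,0,0,0,0,0,0.3])

```text
clock: 4.28
eef_pos: [640.4, -51.4, 11.8]
tool_rot: [3.139, -0.001, -0.167]
force: [-0.7, -5.3, 3.1]
width: 29.9
gripper_force: 2.8
```

First contact was on the −y finger at width 34, so the barrel centre is about 3 mm back (y≈−52.3). I centre on it, then grip.

Emit:
carry_out(deltas=[0,0,0,0,0.003,0,0.3,0,0,0,0,0,0,0.6,0,0,0,0,0,0,1,0,0,0,0,0,0,1])

```text
clock: 4.78
eef_pos: [640.0, -52.4, 11.5]
tool_rot: [3.141, -0.001, -0.166]
force: [-0.3, -4.3, 2.3]
width: 26.7
gripper_force: 58.8
```

Run:
```python
from h import *
b=Bw((130,0,0),5.5);b[2]=12; go(b,-9.5)
import math
a0=math.atan2(14,85)
p=[0,14.]
for k in range(11):
    th=k*.125; q=[86.15*math.cos(a0+th)+45-130,86.15*math.sin(a0+th)+18-32]
    print(round(th,3),np.round(q,1))
```

```text
wz -0.01 d(tool,m) [ 0.0001 -0.0004 -0.0005]
t 4.775 F [-0.31 -4.34  2.29] M [-0.91  0.07  0.01] pos [640.  -52.4  11.5] rot [ 1.7997e+02 -3.0000e-02 -9.5100e+00] w 26.7
0.0 [0. 0.]
0.125 [-2.4 10.5]
0.25 [-6.1 20.6]
0.375 [-11.   30.2]
0.5 [-17.1  39. ]
0.625 [-24.3  47.1]
0.75 [-32.3  54.2]
0.875 [-41.3  60.2]
1.0 [-50.9  65.1]
1.125 [-61.   68.7]
1.25 [-71.5  71.1]
```

Emit:
carry_out(deltas=[0,0,0,-0.0005,0.001,-0.005,1,0,0,0,-0.0015,0,-0.005,1,0,0,0,-0.004,0,-0.01,1])

```text
clock: 5.15
eef_pos: [634.1, -51.5, 30.8]
tool_rot: [-3.141, -0.001, -0.165]
force: [1.7, -4.1, -9.1]
width: 26.8
gripper_force: 59.5
```

Emit:
carry_out(deltas=[0,0,0,-0.005,0,-0.01,1,0,0,0,-0.006,0,-0.009,1])

```text
clock: 5.4
eef_pos: [622.6, -49.7, 50.7]
tool_rot: [-3.141, -0.0, -0.165]
force: [1.3, -3.3, -6.5]
width: 26.7
gripper_force: 59.5
```

Emit:
carry_out(deltas=[0,0,0,-0.007,0,-0.008,1,0,0,0,-0.008,0,-0.007,1,0,0,0,-0.009,0,-0.006,1,0,0,0,-0.0096,0,-0.005,1])

```text
clock: 5.9
eef_pos: [590.1, -44.3, 77.6]
tool_rot: [-3.141, -0.002, -0.166]
force: [2.8, -1.7, 2.4]
width: 26.6
gripper_force: 59.8
```

Emit:
carry_out(deltas=[0,0,0,-0.01,0,-0.0035,1,0,0,0,-0.0105,0,-0.0025,1,0,0,0,0,0,0,1,0,0,0,0,0,0,1])

```text
clock: 6.4
eef_pos: [569.2, -40.9, 83.8]
tool_rot: [-3.141, -0.0, -0.166]
force: [0.2, -2.4, 11.2]
width: 27.0
gripper_force: 61.7
```

Emit:
carry_out(deltas=[0,0,0,0,0,0,0,0,0,0,0,0,0,-1,0,0,0,0,0,0,-1,0,0,0,0,0,-0.02,-1,0,0,0,0,0,-0.04,-1,0,0,0,0,0,-0.04,-1,0,0,-9.5,0,0,0,-1,0,0,-9.5,0,0,0,-1,0,0,-9.5,0,0,0,-1,0,0,-9.5,0,0,0,-1,0,0,-9.5,0,0,0,-1])

```text
clock: 7.78
eef_pos: [568.9, -40.8, 181.9]
tool_rot: [-3.141, 0.001, 0.669]
force: [-0.4, -0.9, -0.5]
width: 85.1
gripper_force: 0.0
```

Emit:
carry_out(deltas=[0,0,-9.5,0,0,0,-1,0,0,-9.5,0,0,0,-1,0,0,-9.7,0,0,0,-1])

```text
clock: 8.15
eef_pos: [568.9, -40.8, 181.9]
tool_rot: [-3.14, 0.0, 1.17]
force: [-0.6, 0.5, 0.2]
width: 85.8
gripper_force: 0.0
```

Run:
```python
from h import *
go([492.8,-273,60],66.7)
s=ctrl.get_image("scene"); cv2.imwrite("pics/c4.png",cv2.resize(s[150:275,190:370],(792,550),interpolation=cv2.INTER_CUBIC)[:,:,::-1])
```

```text
wz 0.33 d(tool,m) [-0.2433  0.0219  0.1219]
t 8.15 F [-0.6   0.46  0.23] M [-0.01 -0.06  0.02] pos [568.9 -40.8 181.9] rot [-1.7992e+02  2.0000e-02  6.7030e+01] w 85.8
```

View pics/c4.png

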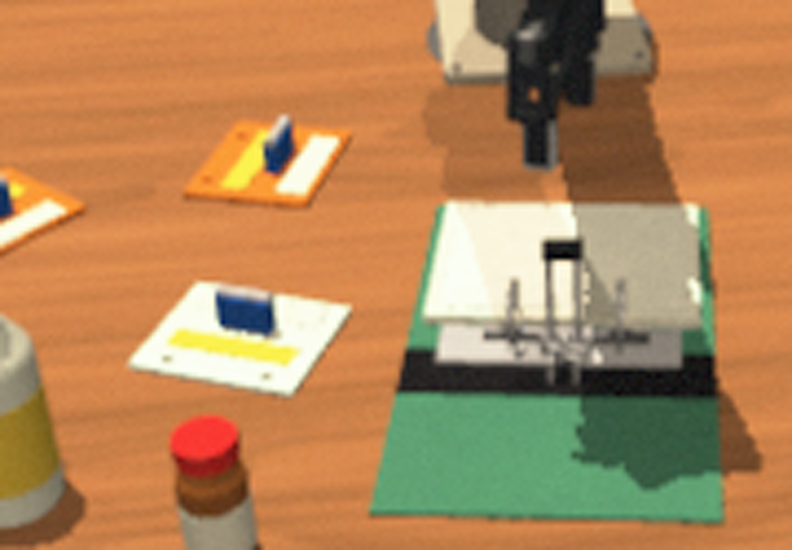

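The lever is up (barrel at crop (563,250)), the rings have swung open, and the board is untouched at crop (240,340). I first centre on the clip's 44 mm ends so the board's y in the hand is known, then take it across its 14 mm.

Emit:
carry_out(deltas=[0,0,10,0,0,0,-1,0,0,10,0,0,0,-1,0,0,10,0,0,0,-1,0,0,10,0,0,0,-1,0,0,10,0,0,0,-1,0,0,10,0,0,0,-1,0,0,10,0,0,0,-1,0,0,10,0,0,0,-1,0,0,10.3,0,0,0,-1,0,0,0,0.004,0.049,0.01,-1,0,0,0,0.004,0.049,0.02,-1,0,0,0,0.004,0.049,0.03,-1])

```text
clock: 9.7
eef_pos: [521.9, -181.5, 122.3]
tool_rot: [-3.141, -0.002, -0.413]
force: [0.6, -0.8, -0.2]
width: 85.4
gripper_force: 0.0
```

Emit:
carry_out(deltas=[0,0,0,0.005,0.048,0.03,-1,0,0,0,0.005,0.048,0.032,-1,0,0,0,0,0,0,-1,0,0,0,0,0,0,-1])

```text
clock: 10.2
eef_pos: [492.4, -272.0, 60.1]
tool_rot: [-3.141, 0.001, -0.414]
force: [0.8, 0.1, 0.4]
width: 85.6
gripper_force: 0.0
```

Run:
```python
from h import *
go([492.8,-273,10],-23.3)
s=ctrl.get_image("scene"); cv2.imwrite("pics/c5.png",cv2.resize(s[170:260,200:300],(600,540),interpolation=cv2.INTER_CUBIC)[:,:,::-1])
```

```text
wz -0.4 d(tool,m) [0.0008 0.0008 0.0501]
t 10.2 F [0.84 0.12 0.45] M [ 0.06 -0.03  0.07] pos [ 492.4 -272.    60.1] rot [-1.7996e+02  5.0000e-02 -2.3700e+01] w 85.6
```

View pics/c5.png

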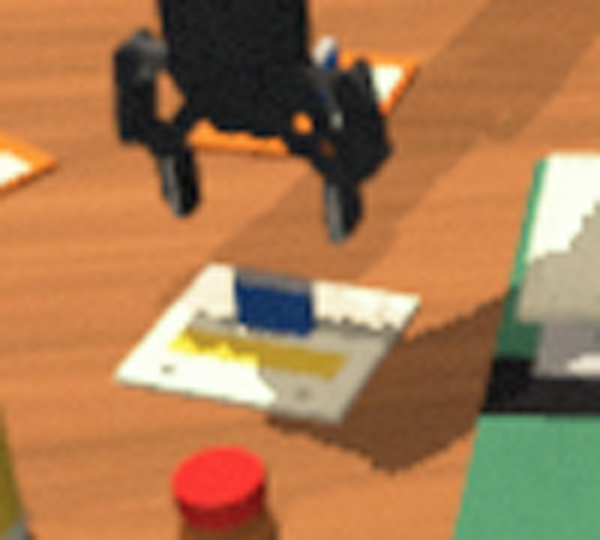

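The fingers at crop (180,190) and (340,220) straddle the clip at (275,300). Descending and centring.

Emit:
carry_out(deltas=[0,0,0,0.001,0.001,0.02,-1,0,0,0,0,0,0.02,-1,0,0,0,0,0,0.01,-1,0,0,0,0,0,0,-0.3,0,0,0,0,0,0,-0.1,0,0,0,0,0,0,0,0,0,0,0,0,0,0.1,0,0,0,0,0,0,0.2])

```text
clock: 11.25
eef_pos: [493.6, -273.9, 11.4]
tool_rot: [-3.141, -0.002, -0.412]
force: [-0.5, 0.5, 6.0]
width: 42.9
gripper_force: 60.6
```

Emit:
carry_out(deltas=[0,0,0,0,0,0,0.3,0,0,0,0,0,0,0.3])

```text
clock: 11.5
eef_pos: [493.6, -273.9, 11.5]
tool_rot: [-3.141, -0.002, -0.412]
force: [-0.4, 0.6, 5.5]
width: 42.8
gripper_force: 60.6
```

Emit:
carry_out(deltas=[0,0,0,0,0,0,-0.3,0,0,0,0,0,0,-1,0,0,0,0,0,0,-1,0,0,0,0,0,-0.025,-1,0,0,0,0,0,-0.025,-1,0,0,-10,0,0,0,-1,0,0,-10,0,0,0,-1,0,0,-10,0,0,0,-1,0,0,-10,0,0,0,-1,0,0,-10,0,0,0,-1,0,0,-10,0,0,0,-1,0,0,-10,0,0,0,-1])

```text
clock: 13.0
eef_pos: [492.7, -274.0, 60.2]
tool_rot: [-3.141, 0.0, 0.815]
force: [0.5, -0.5, -0.3]
width: 85.5
gripper_force: 0.0
```

Emit:
carry_out(deltas=[0,0,-10,0,0,0,-1,0,0,-10,0,0,0,-1,0,0,0,0,0,0,-1,0,0,0,0,0,0,-1])

```text
clock: 13.5
eef_pos: [492.8, -273.9, 60.2]
tool_rot: [-3.141, 0.0, 1.156]
force: [-0.0, -0.1, 1.1]
width: 85.5
gripper_force: 0.0
```

Run:
```python
from h import *
go([493.6,-273.9,9],66.4)
```

```text
wz -0.18 d(tool,m) [0.0004 0.0007 0.0512]
t 13.5 F [-0.01 -0.06  1.09] M [ 0.01 -0.   -0.04] pos [ 492.8 -273.9   60.2] rot [-179.99    0.     66.22] w 85.5
```

Emit:
carry_out(deltas=[0,0,0,0,0.0007,0.02,-1,0,0,0,0,0,0.02,-1,0,0,0,0,0,0.011,-1,0,0,0,0,0,0,-0.3,0,0,0,0,0,0,0.2,0,0,0,0,0,0,0.5,0,0,0,0,0,0,0.8,0,0,0,0,0,0,1,0,0,0,0,0,0,1])

```text
clock: 14.62
eef_pos: [493.9, -274.3, 10.0]
tool_rot: [3.141, 0.0, 1.159]
force: [-0.4, -0.3, 5.0]
width: 12.9
gripper_force: 59.8
```

Run:
```python
from h import *
go([493.6,-273.9,100],66.4)
```

```text
wz -0.0 d(tool,m) [ 0.0002 -0.0005 -0.09  ]
t 14.625 F [-0.37 -0.33  5.04] M [ 0.08  0.2  -0.02] pos [ 493.9 -274.3   10. ] rot [1.7994e+02 1.0000e-02 6.6400e+01] w 12.9
```

Emit:
carry_out(deltas=[0,0,0,0,0,-0.01,1,0,0,0,0,0,-0.03,1,0,0,0,0,0,-0.045,1,0,0,0,0,0,-0.045,1,0,0,-7,0,0,0,1,0,0,-7.1,0,0,0,1,0,0,0,0,0,0,1])

```text
clock: 15.5
eef_pos: [493.3, -274.2, 139.6]
tool_rot: [3.142, -0.0, 1.403]
force: [-0.0, -0.1, -0.7]
width: 13.1
gripper_force: 58.8
```

Run:
```python
from h import *
b=Bw((-52,0,0),5.0);b[2]=140; print(b);go(b,80.5)
```

```text
[460.53838675 -22.48609649 140.        ]
wz -0.09 d(tool,m) [ 0.2429 -0.0738 -0.0004]
t 15.5 F [-0.04 -0.06 -0.71] M [ 0.04  0.06 -0.01] pos [ 493.3 -274.2  139.6] rot [ 1.800e+02 -2.000e-02  8.041e+01] w 13.1
```

Emit:
carry_out(deltas=[0,0,0,0.03,-0.01,0,1,0,0,0,0.045,-0.014,0,1,0,0,0,0.048,-0.014,0,1,0,0,0,0.048,-0.014,0,1,0,0,0,0.042,-0.013,0,1,0,0,0,0.03,-0.009,0,1,0,0,0,0,0,0.03,1,0,0,0,0,0,0.03,1,0,0,0,0,0,0.01,1,0,0,0,0,0,0,1,0,0,0,0,0,0,1])

```text
clock: 16.88
eef_pos: [461.4, -22.3, 70.1]
tool_rot: [3.14, -0.0, 1.404]
force: [0.3, -0.3, -0.7]
width: 13.0
gripper_force: 58.8
```

Run:
```python
from h import *
b=Bw((-52,0,0),5.0);b[2]=60; go(b,80.5)
s=ctrl.get_image("scene");t=ctrl.get_image("top")
a=cv2.resize(s[175:255,270:370],(780,624),interpolation=cv2.INTER_CUBIC)[:590]
cv2.imwrite("pics/c6.png",a[:,:,::-1])
for d in(5,):
  for y in(40,-40):
    for p in((0,y,40),(0,y,11),(0,y,67)):print(p,((proj("scene",Bw(p,d))[0]-[270,175]+.5)*7.8-.5).round(0))
```

```text
wz -0.05 d(tool,m) [-0.0004 -0.0008  0.0101]
t 16.875 F [ 0.28 -0.34 -0.7 ] M [ 0.04 -0.01  0.04] pos [461.4 -22.3  70.1] rot [ 1.7991e+02 -2.0000e-02  8.0450e+01] w 13.0
(0, 40, 40) [474. 299.]
(0, 40, 11) [473. 356.]
(0, 40, 67) [474. 246.]
(0, -40, 40) [285. 297.]
(0, -40, 11) [287. 353.]
(0, -40, 67) [283. 243.]
```

View pics/c6.png

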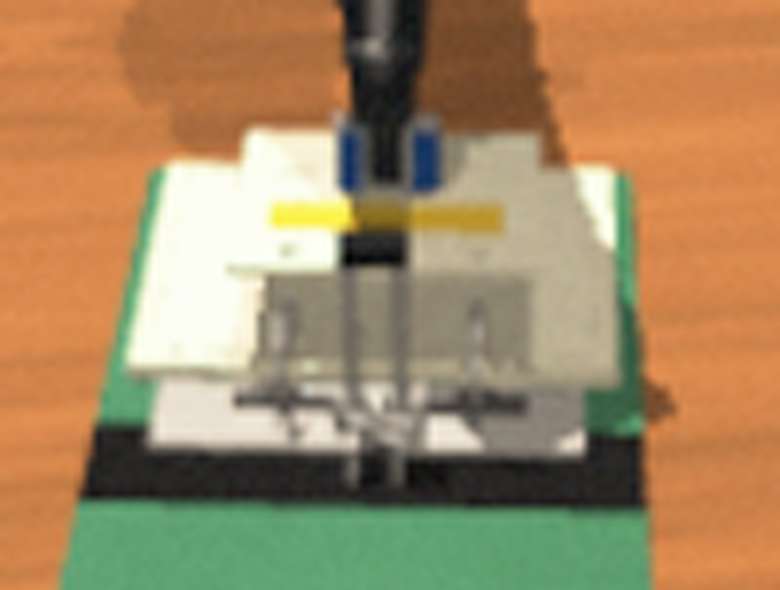

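The holes show at crop (290,248) and (480,252), and the posts at (285,305) and (478,308), so they are roughly aligned. I check hole centroids against the binder frame in the same view.

Run:
```python
from h import *
c,s=np.cos(YB),np.sin(YB); Ri=np.array([[c,s],[-s,c]])
acc={}
for n in("scene","top"):
    im=np.mean([cv2.cvtColor(ctrl.get_image(n),cv2.COLOR_RGB2GRAY).astype(float) for _ in range(3)],0)
    for y in(40,-40):
        u,v=proj(n,Bw((0,y,65),5))[0]; u0,v0=int(round(u+(1 if n=="scene" else 0))),int(round(v))
        w=im[v0-3:v0+4,u0-4:u0+5]; k=np.clip(np.median(w)-8-w,0,None)
        vv,uu=np.mgrid[v0-3:v0+4,u0-4:u0+5]; q=np.array([(k*uu).sum(),(k*vv).sum()])/k.sum()
        X=plane(n,[q],65)[0]; print(n,y,q.round(2),"binder",(Ri@(X[:2]-O[:2])).round(1)); print(w.astype(int)) if n=="scene" else 0
```

```text
scene 40 [330.93 208.86] binder [13.4 47.3]
[[161 161 160 157 156 153 155 165 181]
 [177 177 173 171 170 170 170 173 178]
 [180 180 178 173 170 174 181 180 178]
 [179 179 176 165 161 168 183 182 180]
 [180 181 182 174 170 176 182 181 181]
 [166 167 169 169 170 168 168 168 165]
 [145 145 146 147 149 149 148 148 145]]
scene -40 [307.18 207.03] binder [  4.6 -30.3]
[[250 240 226 226 226 226 226 226 227]
 [251 247 245 244 244 245 245 244 241]
 [251 251 251 251 251 251 251 251 250]
 [251 252 247 228 233 246 251 252 252]
 [252 252 247 216 228 247 252 252 252]
 [249 249 248 244 246 249 248 248 248]
 [217 217 218 221 219 218 216 217 216]]
top 40 [316.81 184.75] binder [-2.7 34.2]
top -40 [nan nan] binder [nan nan]<stdin>:9: RuntimeWarning: invalid value encountered in divide
```

Emit:
carry_out(deltas=[0,0,0,0,-0.0008,0.01,1,0,0,0,0,0,0.006,1,0,0,0,0,0,0.002,1,0,0,0,0,0,0.002,1,0,0,0,0,0,0.0015,1,0,0,0,0,0,0.001,1,0,0,0,0,0,0,1])

```text
clock: 18.15
eef_pos: [459.9, -22.1, 46.8]
tool_rot: [3.141, -0.0, 1.405]
force: [-0.2, 0.3, 0.0]
width: 12.9
gripper_force: 58.8
```

Run:
```python
from h import *
b=Bw((-52,0,0),5.0);b[2]=50; go(b,80.5)
```

```text
wz -0.01 d(tool,m) [-0.0002  0.0006 -0.0032]
t 18.15 F [-0.19  0.28  0.01] M [-0.03 -0.01  0.04] pos [459.9 -22.1  46.8] rot [179.99  -0.    80.49] w 12.9
```

The underside is at about 37 mm, below the tips, with no force, so the posts are in the holes. I continue slowly.

Emit:
carry_out(deltas=[0,0,0,0,0,0.002,1,0,0,0,0,0,0.002,1,0,0,0,0,0,0.002,1,0,0,0,0,0,0.002,1,0,0,0,0,0,0,1])

```text
clock: 18.77
eef_pos: [459.8, -22.1, 38.6]
tool_rot: [-3.141, 0.0, 1.405]
force: [-0.3, -0.1, -0.8]
width: 13.2
gripper_force: 58.8
```

Emit:
carry_out(deltas=[0,0,0,0,0,0.003,1,0,0,0,0,0,0.003,1,0,0,0,0,0,0.003,1,0,0,0,0,0,0.003,1,0,0,0,0,0,0,1])

```text
clock: 19.4
eef_pos: [459.7, -22.1, 26.6]
tool_rot: [-3.141, 0.0, 1.405]
force: [-0.7, -0.6, -1.3]
width: 12.8
gripper_force: 58.8
```

Run:
```python
from h import *
b=Bw((-52,0,0),5.0);b[2]=21; go(b,80.5)
```

```text
wz 0.0 d(tool,m) [-0.0002  0.0009  0.0056]
t 19.4 F [-0.66 -0.63 -1.3 ] M [-0.01  0.04  0.03] pos [459.7 -22.1  26.6] rot [-1.7997e+02  1.0000e-02  8.0500e+01] w 12.8
```

Emit:
carry_out(deltas=[0,0,0,0,0,0.002,1,0,0,0,0,0,0.002,1,0,0,0,0,0,0.0015,1,0,0,0,0,0,0.0005,1,0,0,0,0,0,0,1])

```text
clock: 20.02
eef_pos: [459.9, -22.1, 21.0]
tool_rot: [3.141, 0.0, 1.405]
force: [-1.1, 0.9, 1.8]
width: 13.1
gripper_force: 59.2
```

Emit:
carry_out(deltas=[0,0,0,0,0,0,0.5,0,0,0,0,0,0,0.2,0,0,0,0,0,0,0,0,0,0,0,0,-0.01,0,0,0,0,0,0,-0.03,0,0,0,0,0,0,-0.05,0,0,0,0,0,0,-0.05,-1,0,0,0,0,0,-0.03,-1,0,0,0,0,0,0,-1])

```text
clock: 21.15
eef_pos: [461.3, -22.2, 193.4]
tool_rot: [3.136, -0.0, 1.404]
force: [-0.2, 0.0, -0.5]
width: 85.5
gripper_force: 0.0
```

Run:
```python
from h import *
go([569.2,-40.9,190],-9.5)
s=ctrl.get_image("scene")
a=cv2.resize(s[175:255,270:370],(780,624),interpolation=cv2.INTER_CUBIC)[:590]
cv2.imwrite("pics/c7.png",a[:,:,::-1])
```

```text
wz 89.96 d(tool,m) [0.1095 0.0006 0.0034]
t 21.15 F [-0.23  0.03 -0.5 ] M [ 0.01 -0.04 -0.02] pos [461.3 -22.2 193.4] rot [ 1.7968e+02 -2.0000e-02  8.0460e+01] w 85.5
```

View pics/c7.png

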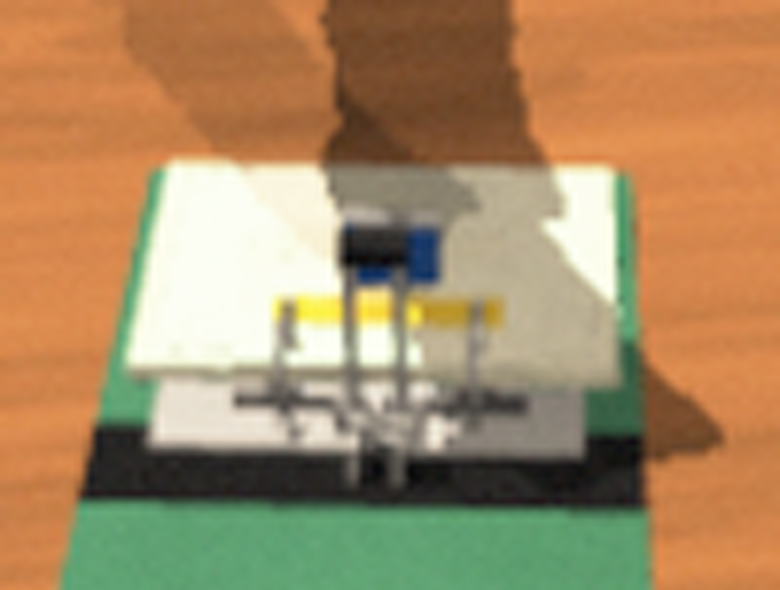

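The board lies flat on the pages, with the posts standing through it at crop (287,320) and (477,325). The barrel is up at (375,245). Next I re-pinch the barrel.

Emit:
carry_out(deltas=[0,0,10,0,0,0,-1,0,0,10,0,0,0,-1,0,0,10,0,0,0,-1,0,0,10,0,0,0,-1,0,0,10,0,0,0,-1,0,0,10,0,0,0,-1,0,0,10,0,0,0,-1,0,0,10,0,0,0,-1,0,0,10,0,0,0,-1,0,0,0,0.055,0.0003,0,-1,0,0,0,0.0545,0.0003,0,-1,0,0,0,0,0,0,-1])

```text
clock: 22.7
eef_pos: [570.5, -41.5, 189.1]
tool_rot: [3.141, -0.001, -0.167]
force: [-1.1, 0.1, 0.6]
width: 85.5
gripper_force: 0.0
```

Emit:
carry_out(deltas=[0,0,0,0,0,0,-1])

```text
clock: 22.82
eef_pos: [565.9, -40.6, 189.2]
tool_rot: [3.141, 0.004, -0.166]
force: [0.6, -0.4, -0.4]
width: 85.7
gripper_force: 0.0
```

Run:
```python
from h import *
go([569.2,-40.9,84],-9.5)
```

```text
wz 0.01 d(tool,m) [ 0.0033 -0.0003  0.1052]
t 22.825 F [ 0.6  -0.45 -0.41] M [0.03 0.03 0.03] pos [565.9 -40.6 189.2] rot [179.95   0.25  -9.49] w 85.7
```

Emit:
carry_out(deltas=[0,0,0,0,0,0.035,-1,0,0,0,0,0,0.035,-1,0,0,0,0,0,0.02,-1,0,0,0,0,0,0.0145,-1,0,0,0,0,0,0,-1,0,0,0,0,0,0,-0.3,0,0,0,0,0,0,0.1])

```text
clock: 23.7
eef_pos: [568.4, -40.8, 87.3]
tool_rot: [-3.141, -0.002, -0.166]
force: [-0.7, 1.1, 0.1]
width: 51.6
gripper_force: 0.0
```

Emit:
carry_out(deltas=[0,0,0,0,0,0,0.3,0,0,0,0,0,0,0.6,0,0,0,0,0,0,1,0,0,0,0,0,0,1])

```text
clock: 24.2
eef_pos: [568.3, -40.8, 87.0]
tool_rot: [-3.141, -0.001, -0.166]
force: [-0.8, -0.6, 5.5]
width: 26.9
gripper_force: 58.9
```

Run:
```python
from h import *
go([569.2,-40.9,84],-9.5)
```

```text
wz -0.01 d(tool,m) [ 0.0009 -0.0001  0.003 ]
t 24.2 F [-0.77 -0.57  5.49] M [-0.07  0.12  0.01] pos [568.3 -40.8  87. ] rot [-1.7999e+02 -7.0000e-02 -9.5100e+00] w 26.9
```

Emit:
carry_out(deltas=[0,0,0,0.0105,0,0.0025,1,0,0,0,0.01,0,0.0035,1,0,0,0,0.0095,0,0.005,1])

```text
clock: 24.58
eef_pos: [596.2, -45.5, 76.5]
tool_rot: [3.141, 0.003, -0.166]
force: [-3.5, -0.1, 12.4]
width: 26.4
gripper_force: 62.2
```

Emit:
carry_out(deltas=[0,0,0,0.009,0,0.006,1,0,0,0,0.008,0,0.007,1,0,0,0,0.007,0,0.008,1])

```text
clock: 24.95
eef_pos: [621.8, -49.8, 55.4]
tool_rot: [-3.142, -0.001, -0.166]
force: [-1.7, 0.2, 8.4]
width: 26.5
gripper_force: 64.8
```

Emit:
carry_out(deltas=[0,0,0,0.006,0,0.009,1,0,0,0,0.005,0,0.0095,1,0,0,0,0.0035,0,0.01,1,0,0,0,0.0025,0,0.0105,1,0,0,0,0,0,0,1])

```text
clock: 25.58
eef_pos: [640.6, -52.9, 15.1]
tool_rot: [-3.141, -0.005, -0.166]
force: [6.7, -1.4, 1.0]
width: 26.7
gripper_force: 66.8
```

Run:
```python
from h import *
go([640.0,-52.4,14.8],-9.5)
```

```text
wz -0.04 d(tool,m) [-0.0007 -0.0004  0.0003]
t 25.575 F [ 6.66 -1.36  1.03] M [-0.11 -0.89 -0.12] pos [640.6 -52.9  15.1] rot [-179.97   -0.3    -9.54] w 26.7
```

Emit:
carry_out(deltas=[0,0,0,0,0,0.001,1,0,0,0,0,0,0.001,1,0,0,0,0,0,0,1])

```text
clock: 25.95
eef_pos: [640.8, -53.0, 13.6]
tool_rot: [-3.141, -0.006, -0.166]
force: [7.3, -1.5, 0.3]
width: 26.9
gripper_force: 66.8
```

Emit:
carry_out(deltas=[0,0,0,-0.001,0,0.001,1,0,0,0,0,0,0.001,1,0,0,0,0,0,0,1])

```text
clock: 26.32
eef_pos: [641.1, -53.1, 12.2]
tool_rot: [-3.141, -0.008, -0.166]
force: [8.2, -1.4, 2.8]
width: 26.4
gripper_force: 67.0
```

Run:
```python
from h import *
go([640.0,-52.4,14.8],-9.5)
```

```text
wz -0.0 d(tool,m) [-0.0012 -0.0005 -0.0026]
t 26.325 F [ 8.23 -1.37  2.8 ] M [-0.3  -1.18  0.09] pos [641.1 -53.1  12.2] rot [-179.97   -0.48   -9.5 ] w 26.4
```

Emit:
carry_out(deltas=[0,0,0,0,0,0,0.3,0,0,0,0,0,0,-0.5,0,0,0,0,0,0,-0.5,0,0,0,0,0,-0.02,-0.5,0,0,0,0,0,-0.04,-0.5,0,0,0,0,0,-0.03,-0.5,0,0,0,0,0,0,1,0,0,0,0,0,0,1,0,0,0,0,0,0,1,0,0,0,0,0,0,1])

```text
clock: 27.58
eef_pos: [636.2, -52.3, 100.5]
tool_rot: [3.141, 0.002, -0.166]
force: [0.5, 0.4, -0.1]
width: 0.1
gripper_force: 0.0
```

Run:
```python
from h import *
go([640.0,-52.4,60],-9.5)
s=ctrl.get_image("scene")
a=cv2.resize(s[175:255,270:370],(780,624),interpolation=cv2.INTER_CUBIC)[:590]
cv2.imwrite("pics/c8.png",a[:,:,::-1])
```

```text
wz 0.0 d(tool,m) [ 0.0037 -0.0005  0.0405]
t 27.575 F [ 0.46  0.44 -0.15] M [0.01 0.05 0.02] pos [636.2 -52.3 100.5] rot [ 1.7999e+02  1.0000e-01 -9.5000e+00] w 0.1
```

View pics/c8.png

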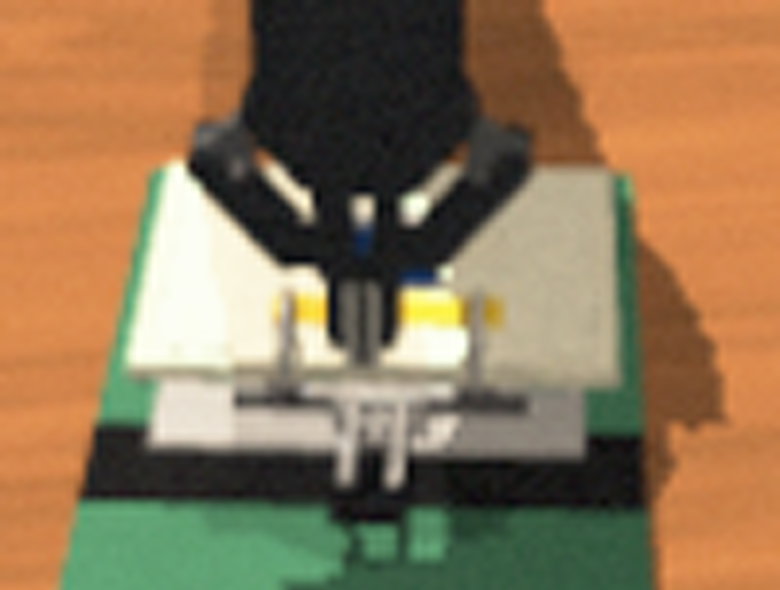

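The lever is down (barrel at crop (370,508)) and the rings are closed over the board. I give it a gentle confirming press with the shut fingertips; the barrel top should meet them at z≈40.

Emit:
carry_out(deltas=[0,0,0,0.0037,0,0.03,1,0,0,0,0,0,0.02,1,0,0,0,0,0,0.006,1,0,0,0,0,0,0.003,1,0,0,0,0,0,0.002,1,0,0,0,0,0,0,1])

```text
clock: 28.38
eef_pos: [640.8, -53.0, 40.8]
tool_rot: [-3.142, -0.001, -0.166]
force: [0.1, 0.3, 0.1]
width: -0.0
gripper_force: 0.0
```

Emit:
carry_out(deltas=[0,0,0,0,0,0.0015,1,0,0,0,0,0,0.0015,1,0,0,0,0,0,0,1])

```text
clock: 28.75
eef_pos: [641.3, -53.0, 38.3]
tool_rot: [-3.141, -0.002, -0.166]
force: [-1.4, -0.1, 6.0]
width: -0.1
gripper_force: 2.9
```

Contact came at z≈39–40 with 6 N, so the lever is on its lower stop. I back away.

Emit:
carry_out(deltas=[0,0,0,0,0,-0.01,1,0,0,0,0,0,-0.04,1,0,0,0,0,0,-0.05,1,0,0,0,0,0,-0.05,1,0,0,0,0,0,-0.02,1,0,0,0,0,0,0,1,0,0,0,0,0,0,1])

```text
clock: 29.62
eef_pos: [639.4, -52.9, 206.1]
tool_rot: [3.141, 0.002, -0.166]
force: [0.8, 0.0, -1.0]
width: -0.0
gripper_force: 0.0
```

Run:
```python
from h import *
go([640,-52,200],-9.5)
s=ctrl.get_image("scene")
a=cv2.resize(s[150:275,190:370],(792,550),interpolation=cv2.INTER_CUBIC)
cv2.imwrite("pics/c9.png",a[:,:,::-1])
```

```text
wz 0.01 d(tool,m) [ 0.0004 -0.0009  0.0061]
t 29.625 F [ 0.8   0.04 -0.97] M [ 0.03  0.06 -0.03] pos [639.4 -52.9 206.1] rot [ 1.7998e+02  1.4000e-01 -9.4900e+00] w -0.0
```

View pics/c9.png

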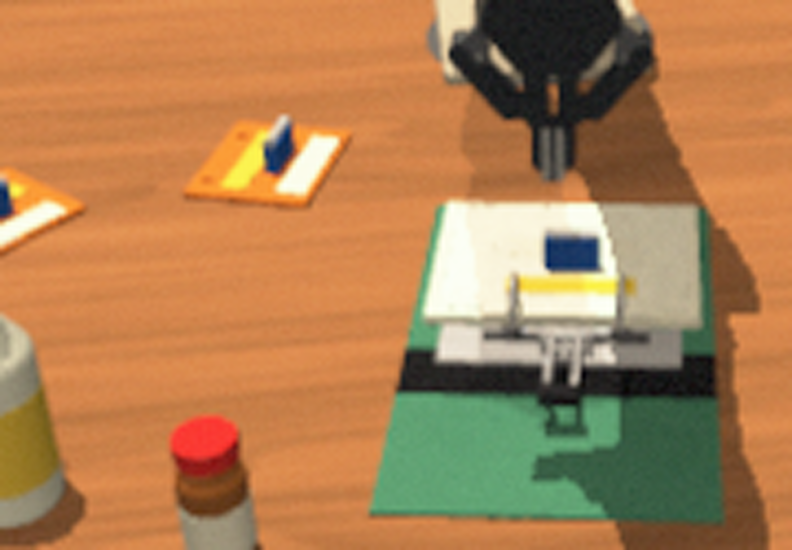

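The picture shows the blue-clip board flat on the pages (clip at (572,252)), the rings closed over it, the lever down (562,395), the gripper clear, and the other things in view where they were.

```bash
python3 -c "
from cell import ctrl
print(ctrl.finish_job())"
```

```text
the job is handed in; nothing more can be done
None
```

The blue-clip board lies flat on the ring posts with the rings closed over it and the lever pressed fully down; I handed the job in at about 30 s of the 67 s allowed.

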